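# Slide the top plate out of a spring magazine and clamp it in the fixture

### The job

Load the bench fixture for drilling: slide the topmost aluminium plate - only that one - sideways out of the spring magazine over the sill onto the bed, keeping it down on what carries it rather than lifting it, and push it fully home against the end stop. Then turn the clamp lever clockwise until its cam holds the plate tight against the fence, and let go. Treat the plates gently (never press or push them with more than 18 N), leave the other plates in the magazine, and do not disturb the tools lying around.

Things in the scene. Friction and masses are not known exactly. Their poses are not given: they have to be found in the camera images.
- fixture: Grey metal fixture screwed to the bench, base plate 116 x 198 mm, 55 mm high. Origin on the bench surface near the middle of the base; its -y is the feed direction (magazine to end stop), its +x points to the fence side (away from the robot), z up. The +y half is the spring magazine, the -y half the bed with fence, end stop and cam clamp
- magazine (a point): on the fixture: middle of the magazine's well, 46 mm above the bench (where the top plate's centre starts, to about 1 mm). Well: 67 mm (x) by 83 mm (y, fixture y +4 to +87). Walls 6 mm thick and 55 mm high on its -x, +x and +y sides, about 5 mm above the top plate; on the -y side only the sill
- sill (a point): on the fixture: middle of the sill, the bed's rear edge (fixture y +4), 40 mm above the bench, level with the bed. At rest the top plate's underside is about 1.6 mm above it. The stack stands on a spring follower that sinks about 1 mm per 4 N: pressed with more than about 6 N the top plate's edge sinks behind the sill and jams
- seat (a point): on the fixture: where the plate's centre lies when home against the end stop, flat on the bed and against the fence (fixture x +1.8, y -42, z 44 mm). Bed 40 mm high; end stop face at fixture y -82, fence face at x +33.8, near rail face at x -34.4; all three stand 52 mm high. A plate at home has its rear end 6 mm past the sill
- plate1_center (a point): centre of the topmost plate of the stack, a plain aluminium plate 64 mm (its x) by 80 mm (its y, along the feed) by 8 mm thick, about 0.11 kg; axes along the fixture's at the start. Bare metal on metal slides at a friction coefficient well below that of rubber finger pads on the plate
- plate2_center (a point): centre of the second plate from the top, same size; once the top plate has left it rises about 0.3 mm. The sill keeps it in the well
- plate3_center (a point): centre of the third plate, same size
- plate4_center (a point): centre of the lowest plate, same size
- plate1: the topmost plate itself, origin at the centre of its underside (for orientation)
- clamp (a joint): angle of the clamp lever (rad): 0 fully open (lever points in the feed direction, fixture -y), grows as it turns clockwise seen from above, limit 2.0; at about 1.4 (lever pointing away from the fence, towards fixture -x) the cam presses the plate tight against the fence. It stays where it is left (turning friction about 0.12 N m)
- clamp_grip (a point): on the axis of the upright round grip post (12 mm diameter, from 60 to 91 mm above the bench) at the end of the clamp lever, 76 mm above the bench, 58 mm from the pivot
- clamp_pivot (a point): on the vertical pivot axis of the clamp (on the near side of the bed, fixture x -43.4, y -44 mm), 76 mm above the bench
- cam: the clamp lever with its steel cam disc; the disc is 28 mm diameter and 5 mm off centre, 41.5 to 47.5 mm above the bench; origin on the pivot axis at bench height
- hammer: chasing hammer 250 mm long lying left of the work; leave alone
- dish: copper dish 78 mm wide, 18 mm high, left behind the work; leave alone
- die_cube: steel dapping cube 45 mm, right behind the work; leave alone
- driver: screwdriver 157 mm long lying at the right; leave alone
- plate2: the second plate itself, origin at the centre of its underside
Mind the look-alikes: they are no part of the job. Leave any pink look-alike of the plate1 alone.

How it is judged:
By the outcome, as a careful person would: the job done as asked, in the order asked, and still so for the second after the job is handed in, with the robot touching nothing.
It also fails if it takes over 66 s, if anything falls off the work surface, if the arm or the gripper's body presses on something with over 40 N, if the wrist force passes 120 N, or if a joint passes its speed limit or range.

### The arm

A 6-joint arm with a two-finger parallel gripper is mounted at the origin on a cart in front of the work surface, level with it; the furniture and walls round the work are solid. World frame = base frame: x ahead of the robot, y to its left, z up, the work surface at z = 0. Lengths are in mm, angles in rad, forces in N, time in s.
With the tool pointing down it reaches from about 300 to 775 mm from the base axis. Payload 14.6 kg.
Tool frame: the origin (TCP) lies at the very end of the fingers, on their centre line; the grasp point (between the pads) lies 19 mm behind it; z points along the fingers, y is the line along which they close (so a half turn about z gives the same grasp; the last joint's range is limited). The gripper opens to 94 mm and grips with 3 to 60 N. Pads are 16 mm wide; open, the fingers measure 119 mm over their backs; the gripper's body (75 mm by 177 mm) begins 78 mm behind the grasp point.
Start: joints at [1.13, 0.3, 1.521, -0, 1.321, -0.067], TCP at [200.832, 512.011, 205.446] pointing down, gripper open.
Joint ranges: [-3.03, 3.03], [-0.79, 2.21], [0.23, 2.52], [-1.04, 4.18], [0, 3.07], [-2.55, 2.55]. Speed limits (rad/s): [2.22, 2.22, 2.57, 3.14, 3.14, 3.14].

### API

Orientations are given as [roll, pitch, yaw] about the fixed x, y, z axes, in that order (R = Rz(yaw) Ry(pitch) Rx(roll)).
In Python, from cell import manip, camera, get_calibration gives the robot as it stands. The module is installed in compiled form; this text tells all that it offers.
- The arm moves only by the tool jog_arm, never from a script. Its argument "plan" is one flat list of numbers, 6 for each row, row after row: the shift along the world's x, y, z in m, then the turn, a rotation vector about the world's x, y, z in degrees. A call has 1 to 20 rows; each row is the pose to reach, as a shift and turn from the pose commanded when the call began; what a row does not reach only later rows make up. A row lasts 1/10 s, in which the tool goes at most 50 mm and 8.59 degrees, less where a joint would pass 70% of its speed; a pose out of reach is approached as far as the arm can. A call with a gripper value outside its range is refused whole. "claw" is the finger opening in m, from 0 to 0.094, set as the call begins (left out, the last holds). The fingers move at their own pace and stop on an object; "force" is the grip in N (left out, the last holds). Time passes only in rows, so rows that repeat a pose let the fingers close. It gives the time, the measured TCP pose, the force, the opening and the grip force at its end, in the units of the state.
- manip.read_state(): the state, without advancing time (a new reading comes with each control period).
- camera(name): name is "scene" or "top" or "wrist"; returns (picture, depth): 384x512x3 uint8, red, green, blue; 384x512 float32, mm along the optical axis (not along the pixel's ray), 0 where there is no reading.
- get_calibration(name): a dict with "fx", "fy", "cx", "cy" (pixels), "origin" and "attitude" of the camera in the world. Camera axes: x right, y down, z forward; pixel columns grow to the right and rows downward; lengths in mm; the calibration is good to about 2 mm. A picture is of the moment at which its call begins: read the wrist's pose just before it. get_calibration takes no time and is no camera call; for the wrist camera it gives the pose at the moment of the call.
- manip.sign_off(): hands the job in; it is judged then, once.
The state is a dict: "clock": time; "joints": joint angles; "qd": joint speeds; "effort": joint torques, N m; "eef_pos": TCP position; "eef_rot": TCP orientation; "wrist_force": force on the tool from outside, world axes, zero at the start; "moment": the same for the moment, N m; "finger_gap": finger opening in mm; "finger_force": force on a finger pad.
Only numpy, scipy, OpenCV 4.12 (cv2) and the standard library are available. Lean on these libraries where they do the work, as an engineer would, in place of code of your own. Each camera call takes 0.05 s, during which the arm holds its last target. There are 200 camera calls.

## Working session

There is one attempt and no reset: what is moved stays moved. The work goes in short steps, Python scripts to look and compute and a tool call to move; the robot and the scene stay as the last step left them, time stands still between calls to the robot, and variables do not carry over. Pictures are saved under pics/ and viewed, at most 10 in all, crops included, and the job is handed in when it is done.

Besides the shell and the picture viewer there is one more tool, called after "Request:" by a JSON object that holds its "method" and its "body". jog_arm: Moves the arm, as the interface text tells. Its arguments: {"type":"object","properties":{"plan":{"type":"array"},"claw":{"type":"number"},"force":{"type":"number"}},"required":["plan"]}

```bash
mkdir -p pics
cat > h.py <<'E'
from cell import manip,camera,get_calibration
import numpy as np,cv2
from scipy.spatial.transform import Rotation as R
def snap(n,f):
    c=get_calibration(n);p,d=camera(n);cv2.imwrite(f'pics/{f}.png',p[:,:,::-1]);np.savez(f'pics/{f}.npz',p=p,d=d,c=np.array(c,dtype=object))
    return p,d,c
def cloud(d,c):
    v,u=np.mgrid[:d.shape[0],:d.shape[1]]
    P=np.stack([(u-c['cx'])/c['fx']*d,(v-c['cy'])/c['fy']*d,d],-1)
    A=np.array(c['attitude'])
    M=A if A.shape==(3,3) else R.from_euler('xyz',A).as_matrix()
    return P@M.T+np.array(c['origin'])
E
python3 - <<'E'
from h import *
print(manip.read_state())
for n in('scene','top'):
    p,d,c=snap(n,n);print(n,c)
E
```

```text
{'clock': 0.0, 'joints': array([ 1.13042183e+00,  3.00414727e-01,  1.52158131e+00,  5.40109619e-06,
        1.32070336e+00, -6.65852366e-02]), 'qd': array([ 7.33635220e-05, -2.21622281e-04,  1.99247252e-04,  7.76391895e-04,
       -3.31204924e-04,  1.12916147e-05]), 'effort': array([ 4.48531136e-03, -5.31849360e+01, -3.52722681e+01,  7.09970389e-02,
        2.46166351e-02, -9.72675525e-05]), 'eef_pos': array([200.71153001, 511.78654869, 204.91715798]), 'eef_rot': array([-3.14048872e+00, -7.88579747e-05,  2.76780201e+00]), 'wrist_force': array([ 0.32325418, -0.57573398,  0.06928587]), 'moment': array([ 0.0091499 ,  0.00202649, -0.02560716]), 'finger_force': 0.0, 'finger_gap': 94.01880683144942}
scene {'fx': 491.114059172123, 'fy': 491.114059172123, 'cx': 256.17343475365885, 'cy': 186.0169084826055, 'origin': array([-166.67239338,  799.6063297 , 1163.39986159]), 'attitude': array([-2.35655807, -0.01415212, -2.36208062])}
top {'fx': 420.72705934647627, 'fy': 420.72705934647627, 'cx': 258.7220223471913, 'cy': 193.2326337156752, 'origin': array([ 465.48998731,    7.37042837, 1343.94578998]), 'attitude': array([-3.04717079, -0.00727599, -1.59574435])}
```

Run:
```python
import cv2
a=cv2.imread('pics/top.png');cv2.imwrite('pics/top2.png',cv2.resize(a,None,fx=1.5,fy=1.5,interpolation=2))
```

```text
(no output)
```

View pics/top2.png

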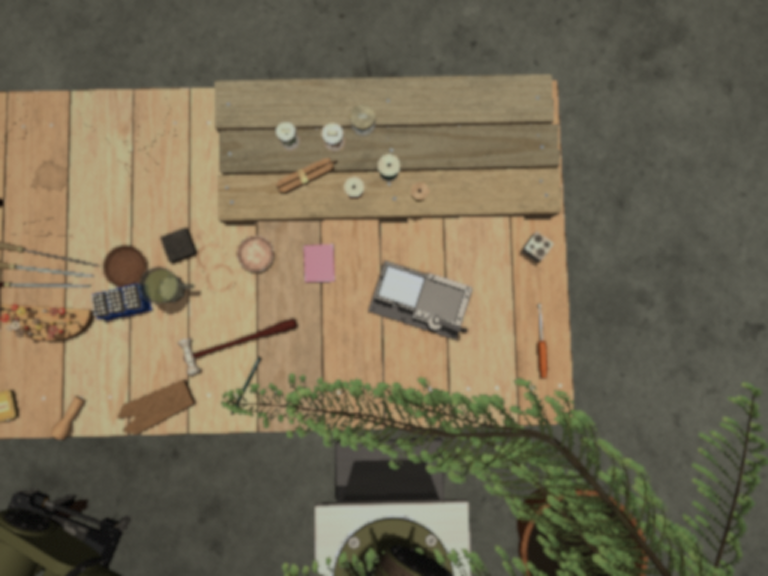

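The top view shows the fixture at about (420,300), with the bright top plate at (402,287), the bed to its right and the lever at about (435,322). The pink decoy is at (318,263). Next I'll get a rough pose from depth.

Run:
```python
from h import *
z=np.load('pics/top.npz',allow_pickle=True);c=z['c'].item();P=cloud(z['d'],c)
sub=P[165:235,240:325];
m=(sub[...,2]>25)&(sub[...,2]<120)
q=sub[m][:,:2].astype(np.float32);print(len(q),cv2.minAreaRect(q))
m2=z['p'][165:235,240:325].min(-1)>150
m2=m2&(sub[...,2]>30);q=sub[m2];print(len(q),np.median(q,0),cv2.minAreaRect(q[:,:2].astype(np.float32)))
print(np.median(P[230:240,200:230,2]), sub[35,20:80:4].round())
z=np.load('pics/scene.npz',allow_pickle=True);P=cloud(z['d'],z['c'].item())
m=(P[...,2]>8)&(P[...,2]<120)&(abs(P[...,0]-490)<130)&(abs(P[...,1]+30)<130);v,u=np.where(m);print(u.min(),u.max(),v.min(),v.max())
```

```text
1768 ((568.81494140625, -77.69070434570312), (199.2678985595703, 106.77307891845703), 69.98915100097656)
532 [594.27898993 -33.63978254  49.8096666 ] ((554.1566162109375, -75.46228790283203), (169.2973175048828, 173.86935424804688), 2.711597204208374)
-0.013215372632544131 [[ 566.   -8.   56.]
 [ 567.  -21.   47.]
 [ 566.  -33.   55.]
 [ 566.  -46.   51.]
 [ 565.  -58.   50.]
 [ 566.  -71.   38.]
 [ 566.  -83.   42.]
 [ 565.  -96.   40.]
 [ 565. -108.   42.]
 [ 565. -121.   39.]
 [ 564. -133.   44.]
 [ 564. -146.   39.]
 [ 563. -156.   55.]
 [ 566. -175.    4.]
 [ 566. -188.    4.]]
248 313 164 210
```

Run:
```python
from h import *
c=get_calibration('wrist');s=manip.read_state();print(c)
Rt=R.from_euler('xyz',s['eef_rot']).as_matrix()
print('cam in tool',Rt.T@(c['origin']-s['eef_pos']));print((Rt.T@R.from_euler('xyz',c['attitude']).as_matrix()).round(3))
```

```text
{'fx': 272.02804947283073, 'fy': 272.02804947283073, 'cx': 250.87167583514213, 'cy': 192.67121437140702, 'origin': array([132.97805811, 539.68368729, 383.43246987]), 'attitude': array([2.89149911e+00, 1.89195082e-03, 1.19803854e+00])}
cam in tool [  73.28040447    1.02272881 -178.47869217]
[[ 0.001 -0.969 -0.248]
 [ 1.     0.001 -0.001]
 [ 0.001 -0.248  0.969]]
```

Request:
{"method": "jog_arm", "body": {"plan": [0.424, -0.61, 0, 0, 0, 1.4, 0.424, -0.61, 0, 0, 0, 1.4, 0.424, -0.61, 0, 0, 0, 1.4, 0.424, -0.61, 0, 0, 0, 1.4, 0.424, -0.61, 0, 0, 0, 1.4, 0.424, -0.61, 0, 0, 0, 1.4, 0.424, -0.61, 0, 0, 0, 1.4, 0.424, -0.61, 0, 0, 0, 1.4, 0.424, -0.61, -0.065, 0, 0, 1.4, 0.424, -0.61, -0.065, 0, 0, 1.4, 0.424, -0.61, -0.065, 0, 0, 1.4, 0.424, -0.61, -0.065, 0, 0, 1.4, 0.424, -0.61, -0.065, 0, 0, 1.4, 0.424, -0.61, -0.065, 0, 0, 1.4, 0.424, -0.61, -0.065, 0, 0, 1.4, 0.424, -0.61, -0.065, 0, 0, 1.4, 0.424, -0.61, -0.065, 0, 0, 1.4, 0.424, -0.61, -0.065, 0, 0, 1.4], "claw": 0}}

```text
clock: 1.9
eef_pos: [624.5, -97.1, 140.7]
eef_rot: [3.141, -0.0, 2.793]
wrist_force: [-0.2, 0.3, 0.2]
finger_gap: 0.6
finger_force: 0.0
```

Run:
```python
from h import *
p,d,c=snap('wrist','w1')
s=manip.read_state();print(s['eef_pos'],s['eef_rot'],s['wrist_force'],s['finger_gap'],c)
cv2.imwrite('pics/w1b.png',cv2.resize(p[:,:,::-1],None,fx=1.5,fy=1.5,interpolation=2))
```

```text
[624.58344966 -96.87018345 141.00409506] [3.14142779e+00 4.64080013e-04 2.79340195e+00] [-0.86992973 -0.36354515 -0.13136853] 0.253108857399683 {'fx': 272.02804947283073, 'fy': 272.02804947283073, 'cx': 250.87167583514213, 'cy': 192.67121437140702, 'origin': array([556.03949885, -71.10036722, 319.14519354]), 'attitude': array([2.89155092e+00, 7.29600316e-04, 1.22319154e+00])}
```

View pics/w1b.png

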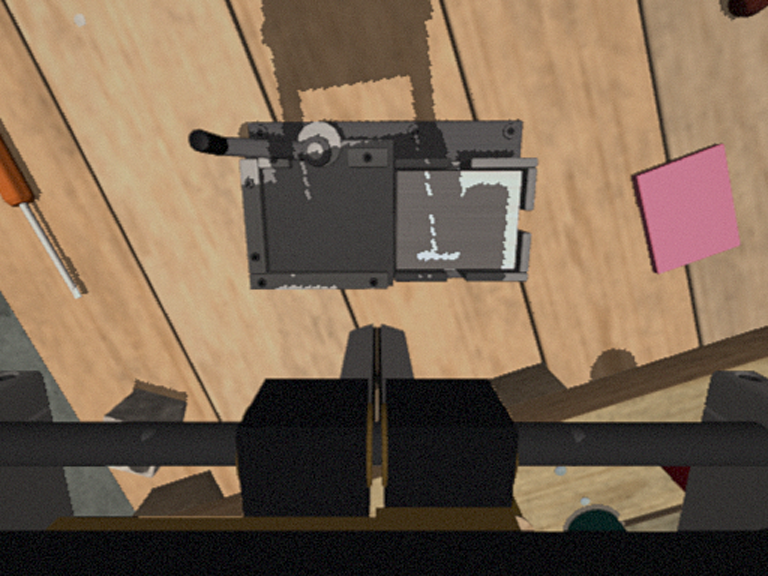

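The wrist view shows the bed at (265–395, 160–270), the sill at u≈395 and the plate at (395–520, 170–270). The magazine's rear wall has a notch at (525,220). The lever post is at (205,140), the pivot at (318,150), and the closed fingertips at (375,330). I'll rectify the picture to fit the fixture pose.

```bash
cat >> h.py <<'E'
def rect(p,c,x0,y0,yaw,z,s=3.0,X=(-110,60),Y=(-125,110)):
    # orthographic picture of plane z in fixture frame; u along -Y.. (u=(Y1-y)*s), v=(X1-x)*s
    F=R.from_euler('z',yaw,degrees=True).as_matrix()
    M=R.from_euler('xyz',c['attitude']).as_matrix()
    u,v=np.meshgrid(np.arange((Y[1]-Y[0])*s),np.arange((X[1]-X[0])*s))
    w=np.stack([X[1]-v/s,Y[1]-u/s,0*u+z],-1)@F.T+[x0,y0,0]
    q=(w-c['origin'])@M
    mu=(q[...,0]/q[...,2]*c['fx']+c['cx']).astype(np.float32);mv=(q[...,1]/q[...,2]*c['fy']+c['cy']).astype(np.float32)
    return cv2.remap(p,mu,mv,cv2.INTER_CUBIC)
E
python3 - <<'E'
from h import *
z=np.load('pics/w1.npz',allow_pickle=True);c=z['c'].item()
im=rect(z['p'],c,569,-78,-20,52)
im=cv2.convertScaleAbs(im,alpha=1.5,beta=20)
for k in range(-120,111,10):
    cv2.line(im,(int((110-k)*3),0),(int((110-k)*3),12 if k%50 else 25),(255,0,0),1)
for k in range(-110,61,10):
    cv2.line(im,(0,int((60-k)*3)),(12 if k%50 else 25,int((60-k)*3)),(255,0,0),1)
cv2.imwrite('pics/r1.png',im[:,:,::-1]);print(im.shape)
P=cloud(z['d'],c)
F=R.from_euler('z',-20,degrees=True).as_matrix()
Q=(P-[569,-78,0])@F
for y in(20,40,60,80): # profile along x in magazine
    m=abs(Q[...,1]-y)<1.5
    q=Q[m];q=q[(abs(q[:,0])<70)];q=q[q[:,0].argsort()];h=q[q[:,2]>52];print('y',y,'walls x',h[:,0].round(1)[[0,-1]] if len(h) else None, 'gap', [ (round(a,1),round(b,1)) for a,b in zip(h[:-1,0],h[1:,0]) if b-a>10])
for x in(-25,-10,20,25):
    m=abs(Q[...,0]-x)<1.5
    q=Q[m];q=q[(abs(q[:,1])<115)];q=q[q[:,1].argsort()];h=q[q[:,2]>50.8]
    print('x',x,[(round(a,1),round(b,1)) for a,b in zip(h[:-1,1],h[1:,1]) if b-a>6],h[[0,-1],1].round(1), 'bed z',np.median(q[(q[:,1]>-60)&(q[:,1]<-10),2]).round(1),'plate z',np.median(q[(q[:,1]>20)&(q[:,1]<70),2]).round(1))
E
```

```text
(510, 705, 3)
y 20 walls x [-31.1  47.5] gap [(np.float64(-25.6), np.float64(23.1))]
y 40 walls x [-31.1  47.4] gap [(np.float64(-25.6), np.float64(28.5))]
y 60 walls x [-31.1  45. ] gap [(np.float64(-25.7), np.float64(28.3))]
y 80 walls x [-31.1  47.6] gap [(np.float64(-25.6), np.float64(22.6)), (np.float64(24.6), np.float64(41.3))]
x -25 [(np.float64(-56.4), np.float64(-37.4)), (np.float64(-31.7), np.float64(-13.2)), (np.float64(-11.3), np.float64(13.1)), (np.float64(48.1), np.float64(60.5))] [-85.  101.6] bed z 39.5 plate z 40.8
x -10 [(np.float64(-73.6), np.float64(53.8)), (np.float64(53.8), np.float64(95.6))] [-84.2 101.8] bed z 39.2 plate z 48.7
x 20 [(np.float64(-73.8), np.float64(95.6))] [-83.8 102.3] bed z 39.1 plate z 48.7
x 25 [(np.float64(-69.2), np.float64(-22.5)), (np.float64(26.6), np.float64(72.7)), (np.float64(82.0), np.float64(95.8))] [-84.1 101.1] bed z 255.2 plate z 254.2
```

View pics/r1.png

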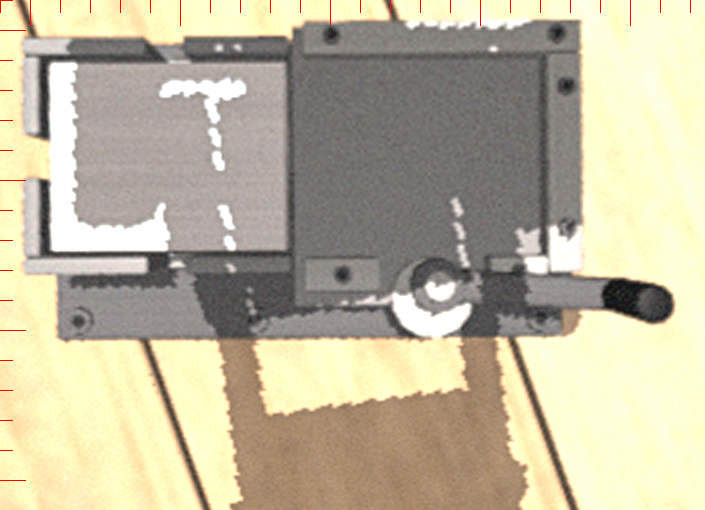

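The yaw of −20° checks out, and the wall offsets put the fixture origin at about (579.4, −72.8). Before I turn the tool I'll check joint 6 and the sensor noise.

Run:
```python
from h import *
s=manip.read_state();print(s['clock'],s['joints'],s['eef_pos'],s['wrist_force'])
c=get_calibration('wrist')
M=R.from_euler('xyz',c['attitude']).as_matrix();q=(np.array([624.8,-97.5,140.7])-c['origin'])@M
print('tcp px*1.5',1.5*(q[0]/q[2]*c['fx']+c['cx']),1.5*(q[1]/q[2]*c['fy']+c['cy']))
```

```text
1.95 [-2.11851858e-01  5.36048655e-01  1.34183838e+00  1.05192986e-04
  1.26322343e+00 -1.43448934e+00] [624.58344966 -96.87018345 141.00409506] [-0.86992973 -0.36354515 -0.13136853]
tcp px*1.5 373.127418517305 346.76547150944293
```

Request:
{"method": "jog_arm", "body": {"plan": [-0.0273, 0.075, 0, 0, 0, -90, -0.0273, 0.075, 0, 0, 0, -90, -0.0273, 0.075, 0, 0, 0, -90, -0.0273, 0.075, 0, 0, 0, -90, -0.0273, 0.075, 0, 0, 0, -90, -0.0273, 0.075, 0, 0, 0, -90, -0.0273, 0.075, 0, 0, 0, -90, -0.0273, 0.075, 0, 0, 0, -90, -0.0273, 0.075, 0, 0, 0, -90, -0.0273, 0.075, 0, 0, 0, -90, -0.0273, 0.075, 0, 0, 0, -90, -0.0273, 0.075, 0, 0, 0, -90, -0.0273, 0.075, -0.05, 0, 0, -90, -0.0273, 0.075, -0.075, 0, 0, -90, -0.0273, 0.075, -0.075, 0, 0, -90, -0.0273, 0.075, -0.075, 0, 0, -90], "claw": 0.03}}

```text
clock: 3.55
eef_pos: [597.9, -22.6, 66.7]
eef_rot: [3.141, -0.0, 1.223]
wrist_force: [0.1, -0.6, 0.2]
finger_gap: 29.9
finger_force: 0.0
```

Run:
```python
from h import *
p,d,c=snap('wrist','w2')
s=manip.read_state();print(s['joints'],s['eef_pos'],s['eef_rot'],s['wrist_force'],s['finger_gap'])
cv2.imwrite('pics/w2b.png',cv2.resize(p[:,:,::-1],None,fx=1.5,fy=1.5,interpolation=2))
```

```text
[-9.91596362e-02  5.46876729e-01  1.51065090e+00 -4.24895720e-06
  1.08158930e+00  2.48668066e-01] [598.35037332 -22.74777989  67.4339962 ] [ 3.13919215e+00 -6.05668724e-04  1.22297134e+00] [-0.07056125 -0.36555339 -0.84347133] 30.088368694680103
```

View pics/w2b.png

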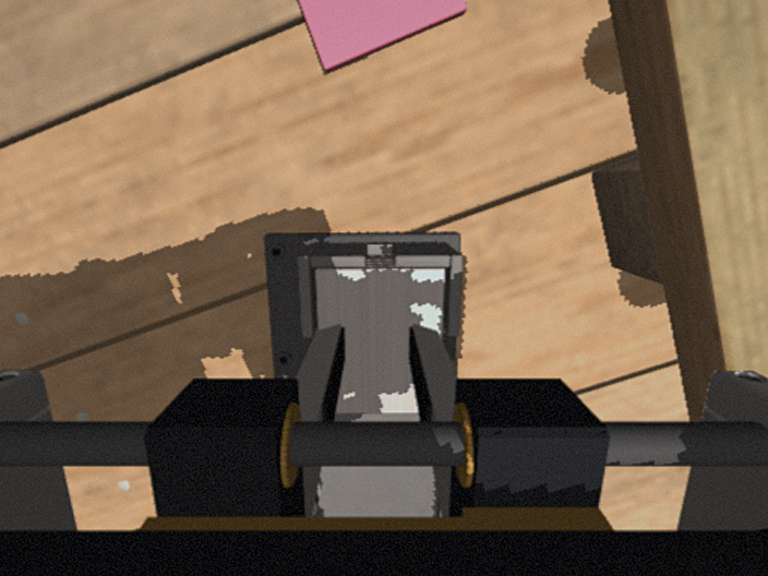

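The fingertips at (330,328) and (425,328) straddle the plate's centre line at u≈380, above its rear half. Now I'll descend.

Request:
{"method": "jog_arm", "body": {"plan": [0, 0, -0.008, 0, 0, 0, 0, 0, -0.0125, 0, 0, 0, 0, 0, -0.0135, 0, 0, 0, 0, 0, -0.0135, 0, 0, 0, 0, 0, -0.0135, 0, 0, 0]}}

```text
clock: 4.1
eef_pos: [597.6, -23.0, 52.2]
eef_rot: [3.141, -0.0, 1.221]
wrist_force: [-0.0, -0.6, -0.2]
finger_gap: 29.9
finger_force: 0.0
```

Request:
{"method": "jog_arm", "body": {"plan": [0, 0, -0.0005, 0, 0, 0, 0, 0, -0.001, 0, 0, 0, 0, 0, -0.001, 0, 0, 0]}}

```text
clock: 4.4
eef_pos: [597.5, -23.0, 50.9]
eef_rot: [-3.142, -0.0, 1.221]
wrist_force: [0.2, 0.6, -0.6]
finger_gap: 30.0
finger_force: 0.0
```

Request:
{"method": "jog_arm", "body": {"plan": [0, 0, -0.0005, 0, 0, 0, 0, 0, -0.001, 0, 0, 0, 0, 0, -0.001, 0, 0, 0]}}

```text
clock: 4.7
eef_pos: [597.5, -23.0, 49.8]
eef_rot: [-3.141, 0.0, 1.221]
wrist_force: [0.2, 0.6, -0.1]
finger_gap: 30.0
finger_force: 0.0
```

Request:
{"method": "jog_arm", "body": {"plan": [0, 0, -0.0003, 0, 0, 0, 0, 0, -0.0005, 0, 0, 0, 0, 0, -0.0005, 0, 0, 0]}}

```text
clock: 5.0
eef_pos: [597.6, -23.0, 49.5]
eef_rot: [3.141, -0.0, 1.221]
wrist_force: [0.3, -0.4, 1.3]
finger_gap: 30.1
finger_force: 0.7
```

Request:
{"method": "jog_arm", "body": {"plan": [0, 0, -0.0003, 0, 0, 0, 0, 0, -0.0005, 0, 0, 0, 0, 0, -0.0005, 0, 0, 0, 0, 0, -0.0005, 0, 0, 0]}}

```text
clock: 5.4
eef_pos: [597.6, -23.0, 49.1]
eef_rot: [3.141, -0.0, 1.221]
wrist_force: [0.4, -0.1, 2.9]
finger_gap: 29.7
finger_force: 1.5
```

Request:
{"method": "jog_arm", "body": {"plan": [-0.0003, -0.0009, 0, 0, 0, 0, -0.001, -0.0028, 0, 0, 0, 0, -0.0017, -0.0047, 0, 0, 0, 0, -0.0024, -0.0066, 0, 0, 0, 0, -0.0027, -0.0075, 0, 0, 0, 0]}}

```text
clock: 5.9
eef_pos: [594.8, -30.7, 49.0]
eef_rot: [3.141, -0.0, 1.221]
wrist_force: [0.4, 1.2, 3.3]
finger_gap: 30.1
finger_force: 1.7
```

Run:
```python
from h import *
p,d,c=snap('wrist','w3')
s=manip.read_state();print(s['eef_pos'],s['wrist_force'])
a=np.load('pics/w2.npz',allow_pickle=True)
im=rect(p,c,579.4,-72.8,-20,49.6,s=5,X=(-45,45),Y=(20,95));im=cv2.convertScaleAbs(im,alpha=1.3)
cv2.imwrite('pics/r3.png',im[:,:,::-1])
```

```text
[594.78594415 -30.80972965  48.99891742] [-0.66095304  0.79951317  3.37153169]
```

View pics/r3.png

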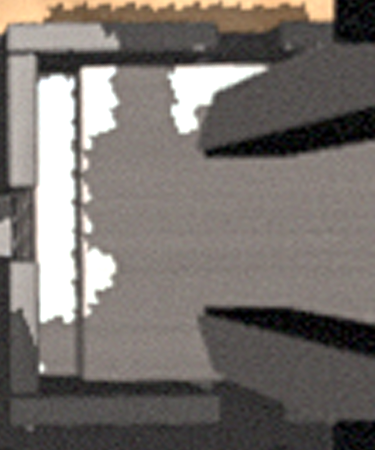

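The plate's rear edge (u≈80) now sits about 8 mm off the rear wall (u≈37), so the plate follows the fingers without jamming. I'll drag it further.

Request:
{"method": "jog_arm", "body": {"plan": [-0.001, -0.0028, 0, 0, 0, 0, -0.002, -0.0056, 0, 0, 0, 0, -0.0031, -0.0085, 0, 0, 0, 0, -0.0041, -0.0113, 0, 0, 0, 0, -0.0051, -0.0141, 0, 0, 0, 0, -0.0062, -0.0169, 0, 0, 0, 0, -0.0072, -0.0197, 0, 0, 0, 0, -0.0082, -0.0226, 0, 0, 0, 0, -0.0092, -0.0254, 0, 0, 0, 0, -0.0092, -0.0254, 0, 0, 0, 0]}}

```text
clock: 6.95
eef_pos: [585.5, -56.3, 49.0]
eef_rot: [-3.142, 0.0, 1.221]
wrist_force: [0.1, -0.6, 3.8]
finger_gap: 30.1
finger_force: 1.7
```

Request:
{"method": "jog_arm", "body": {"plan": [0, 0, 0.004, 0, 0, 0, 0, 0, 0.011, 0, 0, 0, 0.006, 0.016, 0.011, 0, 0, 0, 0.012, 0.032, 0.011, 0, 0, 0, 0.0171, 0.047, 0.011, 0, 0, 0, 0.0171, 0.047, 0.011, 0, 0, 0, 0.0171, 0.047, 0.011, 0, 0, 0]}}

```text
clock: 7.65
eef_pos: [602.6, -8.2, 59.6]
eef_rot: [-3.141, 0.0, 1.223]
wrist_force: [0.3, -0.7, 0.0]
finger_gap: 29.9
finger_force: 0.0
```

Run:
```python
from h import *
p,d,c=snap('wrist','w4')
s=manip.read_state();print(s['eef_pos'],s['wrist_force'])
im=rect(p,c,579.4,-72.8,-20,49.6,s=5,X=(-50,50),Y=(0,95));im=cv2.convertScaleAbs(im,alpha=1.3)
cv2.imwrite('pics/r4.png',im[:,:,::-1])
z=np.load('pics/top.npz',allow_pickle=True);p,d,c=snap('top','t4')
im=rect(p,c,579.4,-72.8,-20,49.6,s=3,X=(-110,60),Y=(-125,110));cv2.imwrite('pics/rt4.png',im[:,:,::-1])
```

```text
[602.584128    -8.76694078  59.67490868] [ 0.52088108 -0.27932286 -0.31147349]
```

View pics/r4.png

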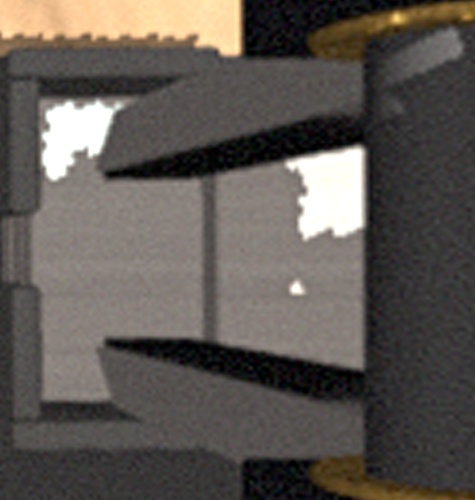

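The plate's rear edge is at u≈210 (y≈52), square to the well. The fingers are clear behind it at y≈60–76, over plate 2. I'll go down behind it.

Request:
{"method": "jog_arm", "body": {"plan": [0, 0, -0.006, 0, 0, 0, 0, 0, -0.012, 0, 0, 0, 0, 0, -0.015, 0, 0, 0, 0, 0, -0.0163, 0, 0, 0, 0, 0, -0.0165, 0, 0, 0, 0, 0, -0.0165, 0, 0, 0]}}

```text
clock: 8.35
eef_pos: [602.8, -8.9, 43.5]
eef_rot: [3.141, -0.0, 1.221]
wrist_force: [-0.0, -0.0, 0.2]
finger_gap: 29.9
finger_force: 0.0
```

Request:
{"method": "jog_arm", "body": {"plan": [-0.0017, -0.0047, -0.0004, 0, 0, 0, -0.0034, -0.0094, -0.0004, 0, 0, 0, -0.0051, -0.0141, -0.0004, 0, 0, 0, -0.0068, -0.0188, -0.0004, 0, 0, 0, -0.0085, -0.0235, -0.0004, 0, 0, 0, -0.0103, -0.0282, -0.0004, 0, 0, 0, -0.012, -0.0329, -0.0004, 0, 0, 0, -0.0137, -0.0376, -0.0004, 0, 0, 0, -0.0154, -0.0423, -0.0004, 0, 0, 0, -0.0171, -0.047, -0.0004, 0, 0, 0, -0.0171, -0.047, -0.0004, 0, 0, 0]}}

```text
clock: 9.45
eef_pos: [585.4, -56.5, 43.1]
eef_rot: [-3.142, 0.0, 1.221]
wrist_force: [-0.3, -1.1, 0.4]
finger_gap: 29.9
finger_force: 0.0
```

Request:
{"method": "jog_arm", "body": {"plan": [-0.001, -0.0028, 0, 0, 0, 0, -0.0021, -0.0056, 0, 0, 0, 0, -0.0031, -0.0085, 0, 0, 0, 0, -0.0031, -0.0085, 0, 0, 0, 0]}}

```text
clock: 9.85
eef_pos: [582.5, -64.7, 43.1]
eef_rot: [3.142, 0.0, 1.221]
wrist_force: [-0.7, -0.0, -0.0]
finger_gap: 30.0
finger_force: 0.0
```

Request:
{"method": "jog_arm", "body": {"plan": [-0.0003, -0.0009, 0, 0, 0, 0, -0.0005, -0.0014, 0, 0, 0, 0, -0.0005, -0.0014, 0, 0, 0, 0]}}

```text
clock: 10.15
eef_pos: [582.1, -65.6, 43.0]
eef_rot: [-3.142, -0.0, 1.222]
wrist_force: [0.1, 1.6, 0.5]
finger_gap: 29.9
finger_force: 0.8
```

Request:
{"method": "jog_arm", "body": {"plan": [-0.0002, -0.0005, 0, 0, 0, 0, -0.0003, -0.0009, 0, 0, 0, 0, -0.0003, -0.0009, 0, 0, 0, 0]}}

```text
clock: 10.45
eef_pos: [581.9, -65.8, 43.0]
eef_rot: [-3.141, -0.001, 1.222]
wrist_force: [1.3, 7.3, 0.1]
finger_gap: 29.9
finger_force: 3.7
```

Contact at the end stop reads about 7 N. I'll back off and lift, then move over the lever post and look.

Request:
{"method": "jog_arm", "body": {"plan": [0.0012, 0.0035, 0, 0, 0, 0, 0.0012, 0.0035, 0.02, 0, 0, 0, 0.0012, 0.0035, 0.07, 0, 0, 0, -0.03, -0.03, 0.077, 0, 0, 0, -0.06, -0.065, 0.077, 0, 0, 0, -0.0782, -0.088, 0.077, 0, 0, 0, -0.0782, -0.088, 0.077, 0, 0, 0, -0.0782, -0.088, 0.077, 0, 0, 0], "claw": 0.05}}

```text
clock: 11.25
eef_pos: [503.6, -155.0, 120.3]
eef_rot: [3.141, 0.0, 1.22]
wrist_force: [0.2, 0.3, 0.8]
finger_gap: 50.2
finger_force: 0.0
```

Run:
```python
from h import *
p,d,c=snap('wrist','w5')
s=manip.read_state();print(s['clock'],s['eef_pos'],s['eef_rot'],s['wrist_force'],s['finger_gap'])
im=rect(p,c,579.4,-72.8,-20,48,s=4,X=(-80,50),Y=(-120,60));im=cv2.convertScaleAbs(im,alpha=1.3)
cv2.imwrite('pics/r5.png',im[:,:,::-1])
P=cloud(d,c);Q=(P-[579.4,-72.8,0])@R.from_euler('z',-20,degrees=True).as_matrix()
m=(Q[...,2]>82)&(Q[...,2]<96)&(abs(Q[...,0]+43)<15)&(abs(Q[...,1]+102)<15);q=Q[m];print('post',len(q),q.min(0),q.max(0),np.median(q,0))
for x in(-20,0,20):
    q=Q[abs(Q[...,0]-x)<1.5];q=q[abs(q[:,1])<110];q=q[q[:,1].argsort()]
    print(x,[(round(float(a),0),round(float(b),1)) for a,b in q[:,1:][::4] if (-95<a<-70) or(-15<a<15)])
```

```text
11.3 [ 503.92393305 -154.45492621  120.14627175] [3.14126717e+00 7.11446332e-05 1.22136362e+00] [-0.77736439  0.3103878   0.33101819] 50.207126355775536
post 184 [ -51.85877963 -106.47930727   82.09872012] [-40.24432474 -94.69586453  91.55143238] [-46.02599607 -99.87375461  89.94830771]
-20 [(-95.0, 182.7), (-95.0, 186.5), (-95.0, 180.1), (-95.0, 190.1), (-95.0, 157.4), (-95.0, 146.2), (-95.0, 176.4), (-94.0, 136.6), (-94.0, 153.7), (-94.0, 144.9), (-94.0, 143.5), (-94.0, 219.0), (-94.0, 162.0), (-94.0, 186.4), (-94.0, 168.1), (-94.0, 140.6), (-94.0, 143.9), (-94.0, 163.5), (-94.0, 122.6), (-94.0, 163.5), (-94.0, 135.7), (-94.0, 172.9), (-94.0, 154.5), (-94.0, 187.7), (-94.0, 190.3), (-94.0, 157.4), (-94.0, 181.4), (-94.0, 182.4), (-94.0, 180.5), (-94.0, 142.9), (-94.0, 171.2), (-94.0, 177.6), (-94.0, 171.3), (-94.0, 165.6), (-94.0, 156.7), (-94.0, 159.5), (-94.0, 124.1), (-93.0, 179.5), (-92.0, 51.6), (-91.0, 232.7), (-89.0, 51.0), (-88.0, 51.3), (-87.0, 54.3), (-86.0, 50.2), (-85.0, 240.4), (-85.0, 230.4), (-85.0, 234.7), (-84.0, 233.1), (-84.0, 232.4), (-84.0, 230.0), (-84.0, 242.
[... 12538 characters left out ...]
4.0, 230.4), (-74.0, 233.4), (-74.0, 231.5), (-74.0, 230.6), (-74.0, 46.9), (-74.0, 230.2), (-74.0, 232.2), (-74.0, 232.2), (-74.0, 47.5), (-74.0, 230.8), (-74.0, 232.4), (-74.0, 231.5), (-74.0, 230.1), (-74.0, 231.8), (-74.0, 230.5), (-73.0, 233.1), (-73.0, 232.2), (-72.0, 46.3), (-71.0, 48.1), (-14.0, 47.9), (-13.0, 47.0), (-13.0, 47.9), (-12.0, 46.8), (-11.0, 47.6), (-10.0, 47.1), (-9.0, 47.3), (-8.0, 46.8), (-7.0, 48.5), (-6.0, 47.7), (-5.0, 47.3), (-4.0, 46.4), (-4.0, 47.2), (-2.0, 47.1), (-1.0, 46.6), (2.0, 38.4), (2.0, 38.5), (3.0, 38.7), (4.0, 38.6), (7.0, 32.8), (7.0, 30.8), (7.0, 40.2), (8.0, 40.7), (10.0, 41.2), (10.0, 41.5), (11.0, 40.5), (13.0, 41.2), (14.0, 41.1), (14.0, 41.7)]
```

View pics/r5.png

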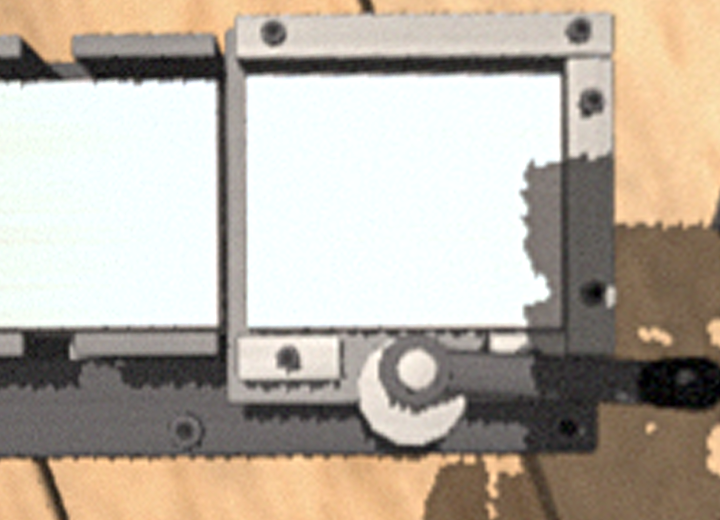

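The plate is home: its front edge (u≈563) touches the end-stop face, its rear edge (u≈246) is past the sill, and plate 2 is still in the well. The post measures about (−46, −101) in fixture coordinates, so the lever is slightly off zero. I'll go to the post.

Request:
{"method": "jog_arm", "body": {"plan": [-0.002, 0.0025, 0, 0, 0, 0, -0.002, 0.0025, -0.025, 0, 0, 0, -0.002, 0.0025, -0.045, 0, 0, 0, -0.002, 0.0025, -0.056, 0, 0, 0, -0.002, 0.0025, -0.056, 0, 0, 0, -0.002, 0.0025, -0.056, 0, 0, 0], "claw": 0.03}}

```text
clock: 11.9
eef_pos: [502.0, -152.0, 64.6]
eef_rot: [3.141, -0.0, 1.222]
wrist_force: [0.1, 0.3, 0.2]
finger_gap: 29.9
finger_force: 0.0
```

Request:
{"method": "jog_arm", "body": {"plan": [0, 0, 0, 0, 0, 0, 0, 0, 0, 0, 0, 0, 0, 0, 0, 0, 0, 0, 0, 0, 0, 0, 0, 0, 0, 0, 0, 0, 0, 0], "claw": 0, "force": 12}}

```text
clock: 12.4
eef_pos: [502.0, -152.4, 64.7]
eef_rot: [3.14, 0.0, 1.221]
wrist_force: [1.0, 0.1, 6.2]
finger_gap: 11.2
finger_force: 12.0
```

Run:
```python
import numpy as np
a=0.045
for t in np.arange(.145,1.7,.1):
    dx=-58*(np.sin(t)-np.sin(a));dy=-58*(np.cos(t)-np.cos(a))
    print(round(t,3),np.round([(.9397*dx+.342*dy)/1e3,(-.342*dx+.9397*dy)/1e3],4),-np.degrees(t-a).round(1))
```

```text
0.145 [-0.0052  0.0025] -5.7
0.245 [-0.0102  0.0055] -11.5
0.345 [-0.0148  0.009 ] -17.2
0.445 [-0.0191  0.0129] -22.9
0.545 [-0.0229  0.0172] -28.6
0.645 [-0.0264  0.0219] -34.4
0.745 [-0.0293  0.0269] -40.1
0.845 [-0.0317  0.0322] -45.8
0.945 [-0.0335  0.0377] -51.6
1.045 [-0.0348  0.0434] -57.3
1.145 [-0.0356  0.0491] -63.0
1.245 [-0.0357  0.0549] -68.8
1.345 [-0.0353  0.0607] -74.5
1.445 [-0.0343  0.0664] -80.2
1.545 [-0.0327  0.072 ] -85.9
1.645 [-0.0306  0.0774] -91.7
```

Request:
{"method": "jog_arm", "body": {"plan": [-0.0052, 0.0025, 0, 0, 0, -5.7, -0.0102, 0.0055, 0, 0, 0, -11.5, -0.0148, 0.009, 0, 0, 0, -17.2, -0.0191, 0.0129, 0, 0, 0, -22.9, -0.0229, 0.0172, 0, 0, 0, -28.6, -0.0229, 0.0172, 0, 0, 0, -28.6]}}

```text
clock: 13.0
eef_pos: [479.5, -134.2, 64.7]
eef_rot: [3.14, -0.003, 0.719]
wrist_force: [6.4, 6.4, 2.7]
finger_gap: 11.7
finger_force: 12.0
```

Request:
{"method": "jog_arm", "body": {"plan": [-0.0025, 0.0055, 0, 0, 0, -5.8, -0.0054, 0.0105, 0, 0, 0, -11.5, -0.0078, 0.0158, 0, 0, 0, -17.2, -0.0096, 0.0213, 0, 0, 0, -23, -0.0109, 0.027, 0, 0, 0, -28.7, -0.0109, 0.027, 0, 0, 0, -28.7]}}

```text
clock: 13.6
eef_pos: [469.0, -107.6, 64.7]
eef_rot: [3.14, -0.003, 0.218]
wrist_force: [7.3, 2.3, 1.6]
finger_gap: 11.8
finger_force: 12.0
```

Request:
{"method": "jog_arm", "body": {"plan": [0, 0.0057, 0, 0, 0, -5.7, 0.0001, 0.0115, 0, 0, 0, -11.5, 0.0001, 0.0115, 0, 0, 0, -11.5]}}

```text
clock: 13.9
eef_pos: [468.8, -96.3, 64.7]
eef_rot: [3.141, -0.002, 0.018]
wrist_force: [4.3, 1.0, 3.7]
finger_gap: 11.7
finger_force: 12.0
```

Request:
{"method": "jog_arm", "body": {"plan": [0.0004, 0.0029, 0, 0, 0, -2.9, 0.0006, 0.0058, 0, 0, 0, -5.7, 0.0006, 0.0058, 0, 0, 0, -5.7]}}

```text
clock: 14.2
eef_pos: [469.4, -90.9, 64.7]
eef_rot: [3.141, -0.003, -0.079]
wrist_force: [6.2, 0.0, 3.3]
finger_gap: 11.6
finger_force: 12.0
```

Request:
{"method": "jog_arm", "body": {"plan": [0.0004, 0.0017, 0, 0, 0, -1.7, 0.0007, 0.0032, 0, 0, 0, -3.2, 0.0007, 0.0032, 0, 0, 0, -3.2]}}

```text
clock: 14.5
eef_pos: [470.0, -87.8, 64.7]
eef_rot: [3.141, -0.002, -0.134]
wrist_force: [4.7, -1.0, 4.7]
finger_gap: 11.5
finger_force: 12.0
```

Run:
```python
from h import *
p,d,c=snap('wrist','w6')
s=manip.read_state();print(s['clock'],s['eef_pos'],s['joints'],s['wrist_force'],s['moment'])
im=rect(p,c,579.4,-72.8,-20,48,s=4,X=(-110,50),Y=(-120,60));im=cv2.convertScaleAbs(im,alpha=1.1)
cv2.imwrite('pics/r6.png',im[:,:,::-1])
```

```text
14.55 [469.96710538 -87.84532189  64.63621692] [-2.61379807e-01  3.16492441e-01  1.86191507e+00 -7.05040145e-05
  9.60875189e-01  1.44299799e+00] [ 4.29942807 -1.2624913   4.39270301] [-0.29480474 -0.7810113  -0.01089971]
```

View pics/r6.png

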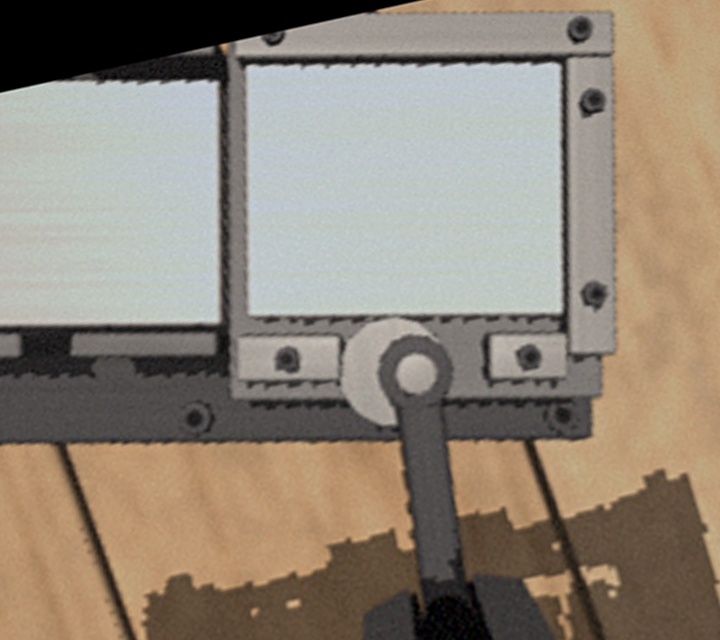

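The cam (top edge at v≈318) is touching the plate's near edge, and the plate is still home and nearly against the fence. I'll turn on in small steps, watching for resistance.

Request:
{"method": "jog_arm", "body": {"plan": [0.0004, 0.0017, 0, 0, 0, -1.7, 0.0004, 0.0017, 0, 0, 0, -1.7]}}

```text
clock: 14.75
eef_pos: [470.3, -86.2, 64.7]
eef_rot: [3.141, -0.002, -0.164]
wrist_force: [4.9, -2.0, 4.6]
finger_gap: 11.9
finger_force: 12.0
```

Request:
{"method": "jog_arm", "body": {"plan": [0.0004, 0.0017, 0, 0, 0, -1.7, 0.0004, 0.0017, 0, 0, 0, -1.7]}}

```text
clock: 14.95
eef_pos: [470.7, -84.6, 64.6]
eef_rot: [3.141, -0.002, -0.194]
wrist_force: [4.6, -3.2, 4.6]
finger_gap: 11.7
finger_force: 12.0
```

Request:
{"method": "jog_arm", "body": {"plan": [0.0005, 0.0016, 0, 0, 0, -1.7, 0.0005, 0.0016, 0, 0, 0, -1.7]}}

```text
clock: 15.15
eef_pos: [471.1, -83.1, 64.6]
eef_rot: [3.141, -0.002, -0.223]
wrist_force: [3.3, -4.3, 3.9]
finger_gap: 11.5
finger_force: 12.0
```

Request:
{"method": "jog_arm", "body": {"plan": [0.0005, 0.0016, 0, 0, 0, -1.7, 0.0005, 0.0016, 0, 0, 0, -1.7]}}

```text
clock: 15.35
eef_pos: [471.6, -81.6, 64.6]
eef_rot: [3.141, -0.002, -0.253]
wrist_force: [2.9, -4.5, 4.8]
finger_gap: 11.3
finger_force: 12.0
```

Run:
```python
from h import *
p,d,c=snap('wrist','w7')
s=manip.read_state();print(s['clock'],s['wrist_force'],s['moment'])
out=[]
for f in('w5','w6','w7'):
    z=np.load(f'pics/{f}.npz',allow_pickle=True)
    im=rect(z['p'],z['c'].item(),579.4,-72.8,-20,48,s=8,X=(22,42),Y=(-95,0));out.append(cv2.convertScaleAbs(im,alpha=1.0))
    im=rect(z['p'],z['c'].item(),579.4,-72.8,-20,48,s=8,X=(-60,-24),Y=(-95,0))[:110];out.append(im)
im=np.vstack([out[0],out[2],out[4],out[5]]);print(im.shape)
cv2.imwrite('pics/r7.png',im[:,:,::-1])
```

```text
15.4 [ 3.14944143 -4.5309457   5.03774123] [-8.66675020e-01 -4.43146568e-01 -7.64303109e-04]
(590, 760, 3)
```

View pics/r7.png

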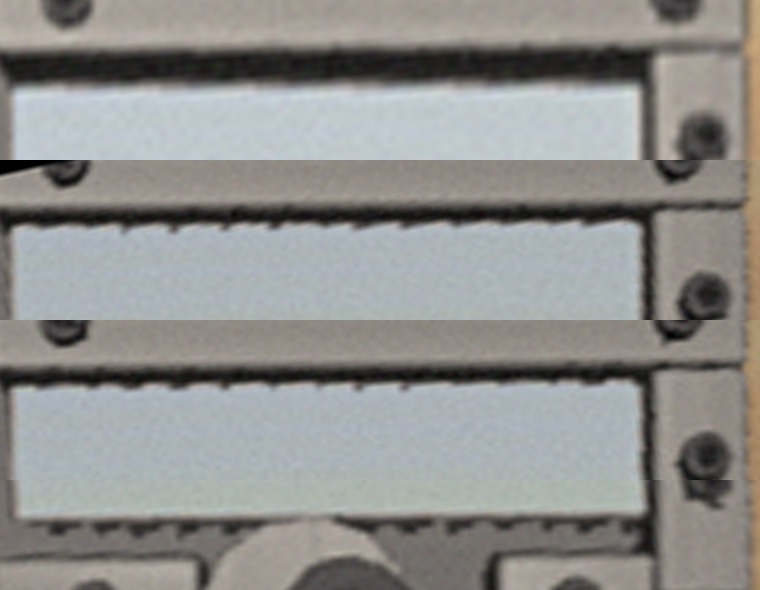

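The plate has closed to within a few tenths of a millimetre of the fence and is still home, but the lever is still turning freely. I'll go on until it is clearly tight.

Request:
{"method": "jog_arm", "body": {"plan": [0.0005, 0.0016, 0, 0, 0, -1.7, 0.0005, 0.0016, 0, 0, 0, -1.7]}}

```text
clock: 15.6
eef_pos: [472.1, -80.1, 64.6]
eef_rot: [3.141, -0.002, -0.283]
wrist_force: [1.5, -6.5, 4.4]
finger_gap: 11.7
finger_force: 12.0
```

Request:
{"method": "jog_arm", "body": {"plan": [0.0005, 0.0016, 0, 0, 0, -1.7, 0.0005, 0.0016, 0, 0, 0, -1.7]}}

```text
clock: 15.8
eef_pos: [472.6, -78.6, 64.6]
eef_rot: [3.141, -0.002, -0.312]
wrist_force: [2.2, -7.6, 4.4]
finger_gap: 11.4
finger_force: 12.0
```

Resistance has risen steadily since about 1.4 rad, so the cam is tight. I'll release and lift clear.

Request:
{"method": "jog_arm", "body": {"plan": [0, 0, 0, 0, 0, 0, 0, 0, 0, 0, 0, 0, 0, 0, 0, 0, 0, 0, 0, 0, 0, 0, 0, 0, 0, 0, 0.02, 0, 0, 0, 0, 0, 0.06, 0, 0, 0, 0, 0, 0.06, 0, 0, 0, 0, 0, 0.06, 0, 0, 0], "claw": 0.03}}

```text
clock: 16.6
eef_pos: [472.1, -77.7, 124.3]
eef_rot: [-3.141, -0.001, -0.313]
wrist_force: [-0.1, 0.5, -0.3]
finger_gap: 30.4
finger_force: 0.0
```

Run:
```python
from h import *
p,d,c=snap('wrist','w8')
s=manip.read_state();print(s['clock'],s['wrist_force'],s['eef_pos'])
im=rect(p,c,579.4,-72.8,-20,48,s=4,X=(-112,50),Y=(-95,90));im=cv2.convertScaleAbs(im,alpha=1.1)
cv2.imwrite('pics/r8.png',im[:,:,::-1])
P=cloud(d,c);Q=(P-[579.4,-72.8,0])@R.from_euler('z',-20,degrees=True).as_matrix()
m=(Q[...,2]>82)&(Q[...,2]<96)&(abs(Q[...,0]+101)<18)&(abs(Q[...,1]+44)<25);q=Q[m];print('post',len(q),q.min(0),q.max(0))
for n,x0,x1,y0,y1 in(('plate1',-25,28,-75,-8),('plate2',-28,28,12,80)):
    m=(Q[...,0]>x0)&(Q[...,0]<x1)&(Q[...,1]>y0)&(Q[...,1]<y1)&(Q[...,2]<60);q=Q[m];print(n,len(q),np.median(q[:,2]),np.linalg.lstsq(np.c_[q[:,:2],np.ones(len(q))],q[:,2],rcond=None)[0])
```

```text
16.65 [-0.09839035 -0.20241016 -0.023954  ] [471.62391301 -77.56120247 123.46335882]
post 177 [-105.2546388   -48.13766061   82.02623177] [-94.08245624 -36.31851827  91.75069334]
plate1 4821 47.17440940203337 [-1.65604081e-03 -7.86078803e-04  4.71561422e+01]
plate2 4957 40.910648687405164 [-1.52773192e-03 -1.09526457e-03  4.09645262e+01]
```

View pics/r8.png

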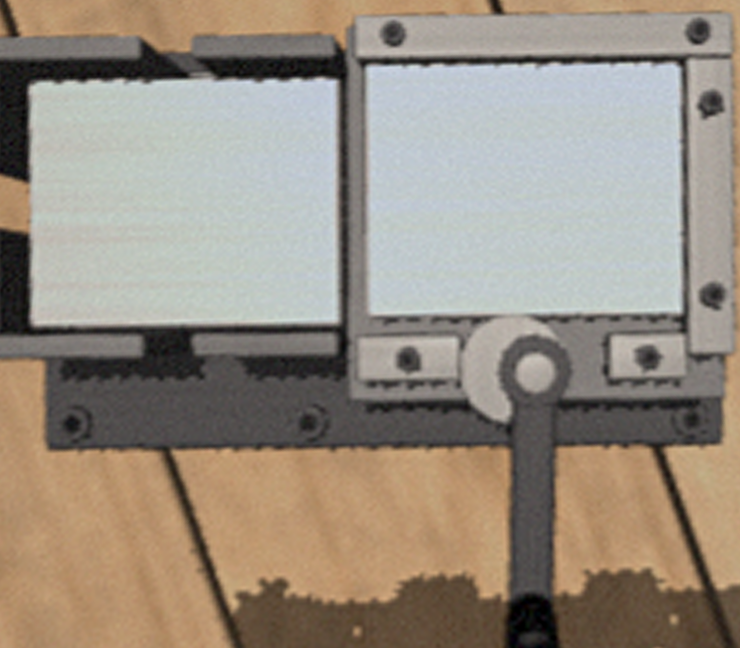

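The plate lies flat and home at (365–683, 62–317), with the cam at (515,320) against its near edge. The lever stayed where I left it, at about 1.58 rad. Plate 2 is level in the well and the gripper is clear, so I'll hand in.

```bash
python3 -c "
from cell import manip
print(manip.sign_off())"
```

```text
the job is handed in; nothing more can be done
None
```

The top plate is home against the end stop and clamped to the fence with the lever at about 1.58 rad; the plates below are still in the magazine, and I handed the job in at about 17 s with the gripper clear, but got no verdict back.

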